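# Move a glass panel onto the parcel scale with a spatula

### The arm

A 6-joint arm with a two-finger parallel gripper is mounted at the origin on the work surface. World frame = base frame: x ahead of the robot, y to its left, z up, the work surface at z = 0. Lengths are in m, angles in degrees, forces in N, time in s.
With the tool pointing down it reaches from about 0.35 to 0.875 m from the base axis. Payload 4.2 kg.
Tool frame: the origin (TCP) lies between the finger pads; the fingertips stand 17 mm ahead of it and the grasp point (between the pads) lies 2 mm behind it; z points along the fingers, y is the line along which they close (so a half turn about z gives the same grasp; the last joint's range is limited). The gripper opens to 87 mm and grips with 3 to 60 N. Pads are 19 mm wide; open, the fingers measure 117 mm over their backs; the gripper's body (75 mm by 190 mm) begins 51 mm behind the grasp point.
Start: joints at [-58.465, 22.042, 0.453, 0, -68.411, -14.817], TCP at [0.18, -0.599, 0.215] pointing down, gripper open.
Joint ranges: [-179.83, 179.83], [-69.29, 118.12], [-61.27, 80.66], [-181.25, 117.63], [-171.15, -9.14], [-177.46, 177.46]. Speed limits (degrees/s): [159.86, 159.86, 180, 180, 180, 180].

### API

Orientations are given as a 3x3 rotation matrix whose columns are the frame's x, y, z axes.
In Python, from station import sense, capture, r, masks_of gives the robot as it stands.
- The arm moves only by the tool apply_moves, never from a script. Its argument "steps" is a list that holds one entry, the list of rows, each a list of 7 numbers: the opening, from 0 (shut) to 1 (fully open), then the shift along the tool's x, y, z in mm, then the turn, a rotation vector about the tool's x, y, z in rad. A call has 1 to 12 rows; each row shifts and turns the commanded pose from where the row before left it, along the tool's axes as they then stand; what a row does not reach is not made up. A row lasts 1/8 s, in which the tool goes at most 62.5 mm and 10.7 degrees, less where a joint would pass 70% of its speed; a pose out of reach is approached as far as the arm can. A call with a gripper value outside its range is refused whole. The fingers move at their own pace and stop on an object; the grip force is fixed at half the most. Time passes only in rows, so rows that do not move let the fingers close. It gives the time, the measured TCP pose, the force and the opening at its end, in the units of the state.
- sense(): the state, without advancing time (a new reading comes with each control period).
- capture(name): name is "side" or "top"; returns a dict with "color" (480x640x3 uint8, red, green, blue), "vfov" (degrees; the focal length in pixels is half the picture's height over the tangent of half this angle, whatever the lens; pixels are square), "cx", "cy" (the principal point, pixels), "dist" ([k1, k2, p1, p2, k3] as OpenCV has them; the pictures are not rectified), "T" (4x4, takes a point from camera to world coordinates). Camera axes: x right, y down, z forward; pixel columns grow to the right and rows downward; lengths in m; the calibration is good to about 2 mm. A picture is of the moment at which its call begins. There is no depth.
- r.finish_job(): hands the job in, once; it reports no verdict.
Trained networks look in a picture, given as the dict that the camera call returned (one of the last four; its "shot" number tells which), for a name from the list of things; names that differ only in an ending like _2 or _b are one class to them, and where a whole thing is asked for, a point or a joint stands for the part that bears it (a point fixed in the world has none). Each returns a list of dicts, best first, with "confidence" (0 to 1); they miss things now and then, are a little off and sometimes report something else, mostly with a low value. They report only what shows in the picture. A call takes as long as a camera call. They do not tell look-alikes from the thing itself.
- masks_of(picture, thing): "pixels" (480x640 bool, what is visible of it) and "box" ([left, top, width, height] in pixels, round what is visible of it).
The state is a dict: "time_s": time; "joints": joint angles; "joint_velocities": joint speeds; "effort": joint torques, N m; "tcp_pos": TCP position; "ee_rot": TCP orientation; "wrist_force": force on the tool from outside, world axes, zero at the start; "moment": the same for the moment, N m; "gripper_width": opening from 0.0 (shut) to 1.0 (fully open).
Only numpy, scipy, OpenCV 4.12 (cv2) and the standard library are available. Lean on these libraries where they do the work, as an engineer would, in place of code of your own. Each camera call takes 0.05 s, during which the arm holds its last target. There are 200 camera calls.

### The job

Weigh the finished glass panel without fingerprints: take the spatula by its handle, slide the blade under the panel on the wooden rest, lift it clear and carry it level to the parcel scale. Set it down gently, centred and square across the scale's two rubber ribs, never touching the panel with the gripper and never laying it on the desk. Then draw the spatula out, lay it flat on the bare desk, let go, and leave the carton, the tape roll and the stapler where they are.

Things in the scene. Friction and masses are not known exactly. Their poses are not given: they have to be found in the camera images.
- spatula: steel spatula, 180 g, standing on its flat blade. Origin: centre of the blade's underside; x to the blade's free front edge, z up. Blade 130 (x) x 76 x 3 mm. At its rear edge (x=-65..-60) a neck 16 wide rises to a level wooden handle along x: x=-150..-40, 22 wide (y), z=62..88 mm. Best grip: x=-70, y=0, z=75 mm, pinched across the width from above.
- panel: flat display panel, black glass in an aluminium frame, 120 (x) x 150 (y) x 6 mm, about 200 g, lying level across the two battens of the rest; too wide to grip. Origin: centre of its underside; z up; x along the battens.
- rest: fixed wooden rest left or right of the spatula: base 130 (x) x 170 (y) x 8 mm, two battens along x, 14 wide, 16 high, centred at y=-58 and +58 mm, tops at z=24 mm. Between them, under the panel, a channel 102 wide, 16 high, open at both x ends. Origin: centre of the underside. x points roughly away from the robot.
- scale: fixed grey parcel scale on the other side from the rest, 150 (x) x 190 (y) mm; steel pan top at z=26 mm; on it two black rubber ribs along x, 140 long, 14 wide, 16 high, centred at y=-58 and +58 mm, tops at z=42. The channel between is open to the robot (-x). Origin: centre of the underside; x roughly away from the robot. Display console, 40 high, 120 wide, at x=81..115.
- carton: closed cardboard carton, 130 (x) x 100 (y) x 70 mm, beyond the spatula; to be left alone. Origin: centre of the underside.
- tape_roll: roll of amber packing tape lying flat, 100 mm across, 45 mm high, at the left; to be left alone. Origin: centre of the underside.
- stapler: stapler 140 (x) x 35 (y) x 48 mm, at the right; to be left alone. Origin: centre of the underside.
Not all that is in view belongs to the job. Leave any blue or orange look-alike of the spatula alone.

How it is judged (in metres and radians):
On the way:
1. the panel is lifted clear of the rest on the spatula (underside more than 40 mm above the desk, carried by the blade) (height (world z) of panel above 0.04 m and contact force between panel and spatula above 0.3 N and contact force between panel and rest below 0.05 N and contact force between panel and scale below 0.05 N), for 0.2 s.
At the end, for the whole second after the job is handed in: Panel at rest on both scale ribs: within 25 mm of centre along them, 20 mm across, 0.2 rad of square, tilt under 0.06 rad, underside 38-46 mm above the scale's underside. Spatula out, at rest flat on the desk (height within 6 mm, tilt under 0.06 rad), touching no panel, scale or rest (x of panel in the frame of scale between -0.025 and 0.025 m and y of panel in the frame of scale between -0.02 and 0.02 m and z of panel in the frame of scale between 0.038 and 0.046 m and angle between the x axis of panel and the x axis of scale, either way round below 0.2 rad and angle between each of panel, spatula's own z axis and vertical below 0.06 rad and linear speed of each of panel, spatula below 0.02 m/s and contact force between panel and spatula below 0.05 N and height (world z) of spatula between -0.006 and 0.006 m and contact force between spatula and scale below 0.05 N and contact force between spatula and rest below 0.05 N).
It fails at once if the robot or its gripper touches the panel (contact force between any of the arm, the fingers and panel above 0.5 N).
It fails at once if the panel is tipped by more than 0.4 rad (angle between panel's own z axis and vertical above 0.4 rad).
It fails at once if the panel is laid or dropped on the desk (height (world z) of panel below 0.015 m).
It fails at once if the panel is dropped or banged onto the scale (over 40 N) (contact force between panel and scale above 40 N).
It fails at once if the carton, tape roll or stapler is moved by more than 20 mm (distance of any of carton, tape_roll, stapler from where it was at the start of the episode above 0.02 m).
It also fails if it takes over 70 s, if anything falls off the work surface, if the arm or the gripper's body presses on something with over 40 N, if the wrist force passes 120 N, or if a joint passes its speed limit or range.

## Working session

There is one attempt and no reset: what is moved stays moved. The work goes in short steps, Python scripts to look and compute and a tool call to move; the robot and the scene stay as the last step left them, time stands still between calls to the robot, and variables do not carry over. Pictures are saved under pics/ and viewed, on a budget of 10 in all, crops included, one or two more only if the job needs it, and the job is handed in when it is done.

Besides the shell and the picture viewer there is one more tool, called as name(argument=value, ...) on one line, values as JSON. apply_moves: Moves the arm, as the interface text tells. Its arguments: {"type":"object","properties":{"steps":{"type":"array","items":{"type":"array","items":{"type":"array","items":{"type":"number"}}}}},"required":["steps"]}

```bash
mkdir -p pics; ls; cat > h.py <<'E'
import numpy as np, cv2
from station import sense, capture, r, masks_of
def K(c):
    f=240/np.tan(np.radians(c["vfov"])/2); return np.array([[f,0,c["cx"]],[0,f,c["cy"]],[0,0,1.]])
def ray(c,px):
    p=cv2.undistortPoints(np.float64(px).reshape(-1,1,2),K(c),np.float64(c["dist"]))[:,0]
    T=np.array(c["T"]); d=np.c_[p,np.ones(len(p))]@T[:3,:3].T
    return T[:3,3],d
def onz(c,px,z):
    o,d=ray(c,px); return o+d*((z-o[2])/d[:,2])[:,None]
def proj(c,P):
    T=np.linalg.inv(np.array(c["T"])); 
    return cv2.projectPoints(np.float64(P).reshape(-1,1,3),cv2.Rodrigues(T[:3,:3])[0],T[:3,3],K(c),np.float64(c["dist"]))[0][:,0]
def save(c,n): cv2.imwrite("pics/"+n,c["color"][:,:,::-1])
E
python3 - <<'E'
from h import *
s=sense(); print(s["tcp_pos"],s["ee_rot"],s["gripper_width"],s["time_s"])
for n in("top","side"):
    c=capture(n); save(c,n+"0.png"); print(n,c["vfov"],c["cx"],c["cy"],np.round(c["T"],3).tolist())
    for t in("spatula","panel","rest","scale","carton","tape_roll","stapler"):
        for m in masks_of(c,t):
            q=m["pixels"].astype(np.uint8); 
            cn=max(cv2.findContours(q,0,2)[0],key=cv2.contourArea)
            rc=cv2.minAreaRect(cn); b=cv2.boxPoints(rc)
            print(t,round(m["confidence"],2),m["box"],np.round(b).tolist())
E
```

```text
pics
[ 0.17962942 -0.59796495  0.21375115] [[-9.57781447e-01 -2.87496392e-01 -7.24840353e-04]
 [-2.87497291e-01  9.57779156e-01  2.09664788e-03]
 [ 9.14582806e-05  2.21652008e-03 -9.99997539e-01]] 0.998976756537983 0.0
top 45.1220534789274 321.66060711305164 253.18612053493553 [[-0.019, -0.992, 0.121, 0.298], [-0.999, 0.022, 0.024, -0.014], [-0.027, -0.121, -0.992, 1.478], [0.0, 0.0, 0.0, 1.0]]
spatula 0.96 [441.2, 343.3, 65.3, 44.1] [[434.0, 368.0], [444.0, 339.0], [509.0, 362.0], [499.0, 391.0]]
spatula 0.77 [168.4, 348.9, 82.6, 37.5] [[168.0, 377.0], [174.0, 348.0], [253.0, 365.0], [246.0, 394.0]]
spatula 0.58 [321.3, 209.5, 34.4, 79.7] [[319.0, 288.0], [325.0, 207.0], [354.0, 209.0], [348.0, 290.0]]
panel 0.88 [392.8, 168.6, 58.8, 45.9] [[392.0, 168.0], [451.0, 168.0], [451.0, 213.0], [392.0, 213.0]]
rest 0.88 [386.7, 165.5, 55.7, 50.3] [[363.0, 187.0], [388.0, 165.0], [430.0, 214.0], [405.0, 236.0]]
rest 0.64 [189.1, 148.2, 79.6, 81.2] [[188.0, 219.0], [199.0, 145.0], [272.0, 155.0], [261.0, 229.0]]
scale 0.55 [189.4, 148.5, 80.7, 80.1] [[188.0, 219.0], [199.0, 145.0], [272.0, 1
[... 755 characters left out ...]
4.9, 37.9] [[264.0, 260.0], [342.0, 221.0], [357.0, 252.0], [280.0, 291.0]]
spatula 0.63 [420.7, 291.5, 42.0, 95.8] [[420.0, 381.0], [436.0, 287.0], [475.0, 294.0], [459.0, 388.0]]
panel 0.75 [241.5, 204.0, 47.9, 24.6] [[243.0, 204.0], [288.0, 204.0], [288.0, 229.0], [243.0, 229.0]]
rest 0.61 [240.2, 227.3, 48.2, 15.4] [[240.0, 239.0], [240.0, 228.0], [285.0, 229.0], [285.0, 240.0]]
scale 0.92 [183.0, 297.5, 99.6, 66.9] [[179.0, 352.0], [187.0, 290.0], [283.0, 302.0], [275.0, 364.0]]
tape_roll 0.79 [238.9, 360.4, 53.1, 54.2] [[238.0, 363.0], [289.0, 359.0], [293.0, 410.0], [242.0, 414.0]]
stapler 0.62 [272.2, 177.8, 42.4, 16.2] [[272.0, 177.0], [314.0, 177.0], [314.0, 193.0], [272.0, 193.0]]
```

```bash
python3 - <<'E'
import cv2
a=cv2.imread("pics/top0.png")[100:420,110:550]; b=cv2.imread("pics/side0.png")
cv2.imwrite("pics/top0c.png",cv2.resize(a,(800,582),interpolation=cv2.INTER_CUBIC))
E
```

```text
(no output)
```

View pics/top0c.png

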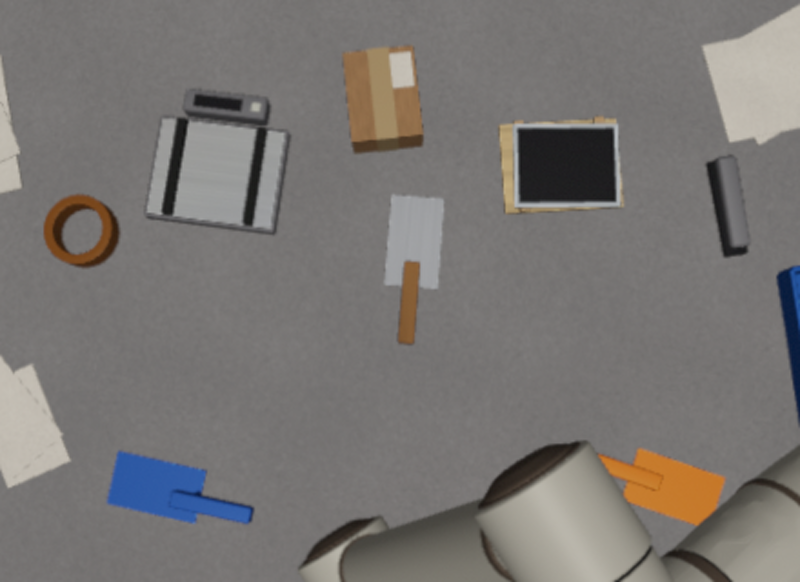

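View pics/side0.png

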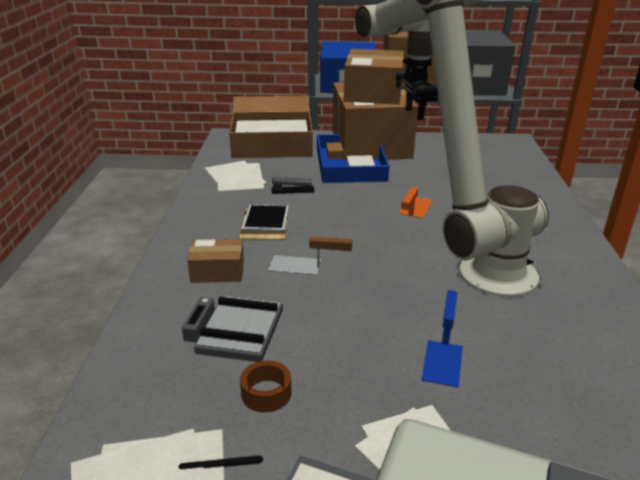

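The steel spatula with the wooden handle sits at top px (336,249). The blue one at (210,367) and the orange one at (475,365) are the look-alikes. The scale is on the left (~230,195), and the rest with the panel on the right (~420,190). Next I'll fit poses by aligning edges in both views.

```bash
cat > fit.py <<'E'
from h import *
from scipy.optimize import minimize
def rect(x0,x1,y0,y1,z): 
    p=[(x0,y0,z),(x1,y0,z),(x1,y1,z),(x0,y1,z)]; return [(p[i],p[(i+1)%4]) for i in range(4)]
M={"spatula":rect(-65,65,-38,38,3)[:3]+rect(-150,-40,-11,11,88),
 "panel":rect(-60,60,-75,75,6),
 "rest":[((-65,-65,24),(-65,-51,24)),((-65,51,24),(-65,65,24)),((-65,-65,24),(65,-65,24)),((-65,65,24),(65,65,24)),((-65,-85,8),(-65,85,8)),((-65,85,8),(65,85,8)),((-65,-85,8),(65,-85,8))],
 "scale":rect(-75,75,-95,95,26)[0:1]+rect(-75,75,-95,95,26)[2:]+rect(-70,70,-65,-51,42)+rect(-70,70,51,65,42),
 "carton":rect(-65,65,-50,50,70)}
def pts(segs,n=25):
    A=[];B=[]
    for a,b in segs:
        a,b=np.array(a)/1e3,np.array(b)/1e3
        for t in np.linspace(.04,.96,n): A.append(a+(b-a)*t); B.append((b-a)/np.linalg.norm(b-a)*2e-3)
    return np.array(A),np.array(B)
def grads(c,s):
    g=cv2.GaussianBlur(c["color"].astype(np.float32),(0,0),s)
    return cv2.Sobel(g,-1,1,0)/8,cv2.Sobel(g,-1,0,1)/8
def fit(cs,name,x0,freez=True,Rfun=None):
    A,B=pts(M[name])
    def score(p,G):
        c_,s_=np.cos(p[2]),np.sin(p[2]); R=np.array([[c_,-s_,0],[s_,c_,0],[0,0,1]])
        t=np.array([p[0],p[1],p[3]]); tot=0
        for c,(gx,gy) in zip(cs,G):
            u=proj(c,A@R.T+t); v=proj(c,(A+B)@R.T+t)-u; n=np.c_[-v[:,1],v[:,0]]; n/=np.linalg.norm(n,axis=1)[:,None]+1e-9
            m=u.astype(np.float32).reshape(-1,1,2)
            sx=cv2.remap(gx,m,None,1)[:,0]; sy=cv2.remap(gy,m,None,1)[:,0]
            e=np.linalg.norm(sx*n[:,:1]+sy*n[:,1:],axis=1)
            tot+=np.mean(np.minimum(e,25))
        return -tot
    best=np.array(x0,float); 
    for s in (4,2,1.0):
        G=[grads(c,s) for c in cs]
        d=np.array([.012,.012,.08,.006 if freez else 0])*(s/4)**.7
        rs=[]
        rng=np.random.default_rng(0)
        for k in range(6):
            st=best+(rng.uniform(-1,1,4)*d if k else 0)
            sim=np.vstack([st]+[st+np.eye(4)[i]*d for i in range(4 if freez else 3)])
            if freez: o=minimize(score,st,args=(G,),method="Nelder-Mead",options=dict(initial_simplex=sim,xatol=1e-5,fatol=1e-4))
            else:
                o=minimize(lambda q:score(np.r_[q,st[3]],G),st[:3],method="Nelder-Mead",options=dict(initial_simplex=sim[:,:3],xatol=1e-5,fatol=1e-4)); o.x=np.r_[o.x,st[3]]
            rs.append((o.fun,o.x))
        best=min(rs,key=lambda q:q[0])[1]
    return best,min(q[0] for q in rs)
E
python3 - <<'E'
from fit import *
ct,cs=capture("top"),capture("side")
q=lambda x,y:(110+x*.55,100+y*.55)
init={"spatula":(q(414,242),.003,-.05),"panel":(q(567,165),.03,0),"rest":(q(562,166),.02,.03),"scale":(q(217,175),.026,-.1)}
z0={"spatula":0,"panel":.024,"rest":0,"scale":0}
out={}
for n,(p,z,yaw) in init.items():
    w=onz(ct,[p],z)[0]; x0=[w[0],w[1],yaw,z0[n]]
    for lab,v in(("both",[ct,cs]),("top",[ct]),("side",[cs])):
        b,f=fit(v,n,x0 if lab=="both" else out[n],lab=="both")
        if lab=="both": out[n]=b
        print(n,lab,np.round(np.r_[b[:2]*1e3,np.degrees(b[2]),b[3]*1e3],1),round(f,2))
ims=[c["color"][:,:,::-1].copy() for c in(ct,cs)]
vis=[]
for im,c,(x,y,w,h) in zip(ims,(ct,cs),((170,130,300,180),(170,160,200,210))):
    im=cv2.resize(im,None,fx=3,fy=3,interpolation=cv2.INTER_CUBIC)
    for n,p in out.items():
        R=cv2.Rodrigues(np.array([0,0,p[2]]))[0]
        for a,b in M[n]:
            u=proj(c,(np.array([a,b])/1e3)@R.T+[p[0],p[1],p[3]])*3+1
            cv2.line(im,*[tuple(int(k) for k in np.round(z)) for z in u],(0,0,255),1,cv2.LINE_AA)
    vis.append(im[3*y:3*(y+h),3*x:3*(x+w)])
cv2.imwrite("pics/fit_top.png",cv2.resize(vis[0],(800,480)))
cv2.imwrite("pics/fit_side.png",vis[1][:600])
np.save("poses.npy",out,allow_pickle=True)
E
```

```text
spatula both [531.5 -20.7  -6.2  -0.8] -40.5
spatula top [531.6 -20.5  -5.9  -0.8] -20.84
spatula side [531.2 -21.5  -7.5  -0.8] -19.95
panel both [ 6.376e+02 -2.412e+02 -5.000e-01  1.670e+01] -45.2
panel top [ 6.375e+02 -2.413e+02 -2.000e-01  1.670e+01] -22.2
panel side [ 6.304e+02 -2.413e+02 -1.000e-01  1.670e+01] -23.21
rest both [ 643.3 -232.9    1.4   10.7] -43.45
rest top [ 643.7 -232.9    1.7   10.7] -20.73
rest side [ 642.8 -233.9    1.1   10.7] -22.79
scale both [635.7 280.9  -8.9 -14.4] -35.59
scale top [638.1 262.7  -9.  -14.4] -20.1
scale side [635.4 281.1  -8.6 -14.4] -19.49
```

View pics/fit_top.png

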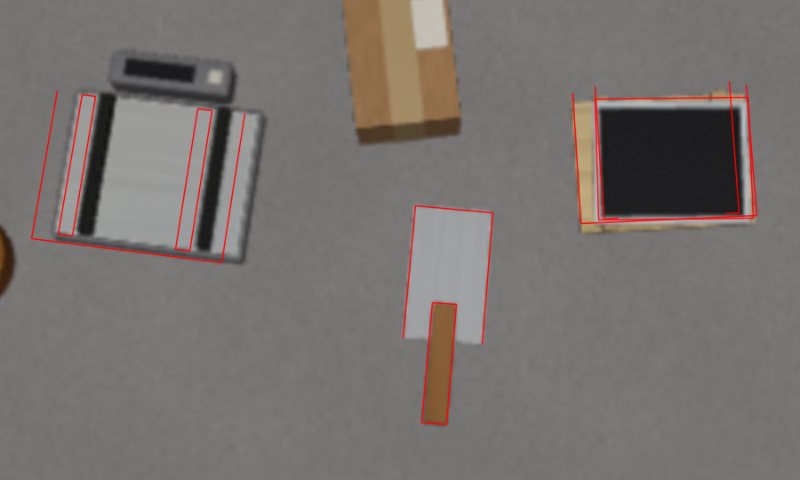

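View pics/fit_side.png

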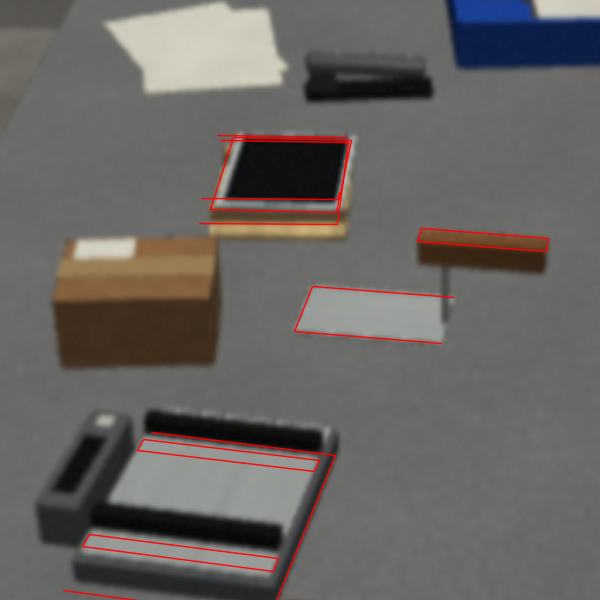

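The spatula fit is good. The scale, rest and panel fits slid off along z, so I'll refit them with z held first and freed afterwards, and wrong edges pruned.

```bash
cat > go2.py <<'E'
from fit import *
ct,cs=capture("top"),capture("side")
q=lambda x,y:(170+x*.375,130+y*.375)
M["panel"]+=[((-60,75,0),(60,75,0))]
M["rest"]=[((-65,-85,8),(-65,85,8)),((-65,85,8),(65,85,8)),((-65,85,0),(65,85,0)),((-65,65,24),(65,65,24)),((-65,51,24),(-65,65,24)),((-65,-65,24),(-65,-51,24)),((65,65,24),(65,85,8))][:6]
init={"panel":(q(672,161),.03,-.0,.024),"rest":(q(665,165),.014,.0,0),"scale":(q(160,175),.026,-.13,0)}
out=np.load("poses.npy",allow_pickle=True).item()
for n,(p,z,yaw,z0) in init.items():
    w=onz(ct,[p],z)[0]; x0=[w[0],w[1],yaw,z0]
    b,f=fit([ct,cs],n,x0,False); out[n]=b
    P=lambda l,b,f:print(n,l,np.round(np.r_[b[:2]*1e3,np.degrees(b[2]),b[3]*1e3],1),round(f,2))
    P("both",b,f); P("top",*fit([ct],n,b,False)); P("side",*fit([cs],n,b,False)); P("zfree",*fit([ct,cs],n,b,True))
vis=[]
for c,(x,y,w,h) in zip((ct,cs),((170,140,300,110),(180,190,130,190))):
    im=cv2.resize(c["color"][:,:,::-1],None,fx=4,fy=4,interpolation=cv2.INTER_CUBIC)
    for n in init:
        p=out[n]; R=cv2.Rodrigues(np.array([0,0,p[2]]))[0]
        for a,b in M[n]:
            u=proj(c,(np.array([a,b])/1e3)@R.T+[p[0],p[1],p[3]])*4+1.5
            cv2.line(im,*[tuple(int(k) for k in np.round(z)) for z in u],(0,0,255),1,cv2.LINE_AA)
    vis.append(im[4*y:4*(y+h),4*x:4*(x+w)])
t=vis[0]; a=np.hstack([t[:,:440],t[:,-340:]]); s=vis[1]
s=cv2.resize(s[300:,:],None,fx=.55,fy=.55),cv2.resize(s[:300],None,fx=.55,fy=.55)
can=np.zeros((a.shape[0]+160,780,3),np.uint8); can[:440,:780]=a
W=cv2.resize(vis[1][:240],None,fx=.66,fy=.66); can[440:440+W.shape[0],:W.shape[1]]=W[:160]
W=cv2.resize(vis[1][380:760],None,fx=.42,fy=.42); can[440:440+W.shape[0],400:400+W.shape[1]]=W[:160]
cv2.imwrite("pics/fit2.png",can)
np.save("poses.npy",out,allow_pickle=True)
E
python3 go2.py
```

```text
panel both [ 6.357e+02 -2.409e+02 -4.000e-01  2.400e+01] -42.6
panel top [ 6.360e+02 -2.408e+02 -2.000e-01  2.400e+01] -21.63
panel side [ 6.354e+02 -2.149e+02  5.000e-01  2.400e+01] -20.65
panel zfree [ 6.382e+02 -2.421e+02 -1.000e-01  1.410e+01] -44.26
rest both [ 6.454e+02 -2.487e+02 -2.000e-01  0.000e+00] -38.1
rest top [ 646.5 -233.5    2.2    0. ] -23.16
rest side [ 645.2 -249.     2.3    0. ] -23.32
rest zfree [ 643.9 -232.7    2.     9.4] -46.29
scale both [632.7 269.6  -9.9   0. ] -32.74
scale top [634.1 255.4  -9.5   0. ] -20.0
scale side [632.7 298.2  -8.6   0. ] -19.49
scale zfree [635.8 280.9  -8.9 -14.5] -35.59
```

View pics/fit2.png

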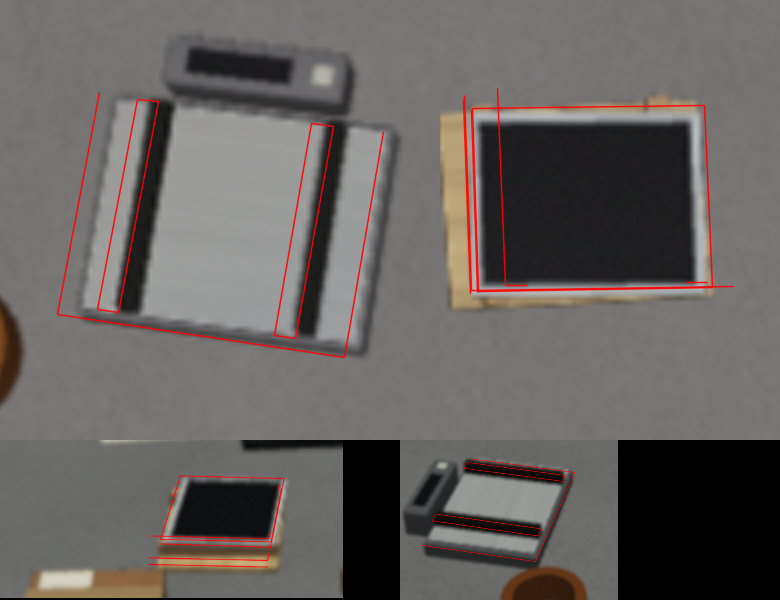

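The side view was matching the lower edges of side faces (rib, base and frame sides). I'll use separate edge lists per view, keeping only truly contrasting edges.

```bash
cat > go3.py <<'E'
from fit import *
import fit as F
ct,cs=capture("top"),capture("side")
L=lambda *a:[(a[i],a[i+1]) for i in range(0,len(a),2)]
# edges per view
TOP={"panel":rect(-52,52,-67,67,6)[:0]+L((-60,-75,0),(-60,75,0),(60,-75,6),(60,75,6),(-60,75,6),(60,75,6),(-60,-75,6),(60,-75,6)),
 "rest":L((-65,85,8),(65,85,8),(-65,85,0),(65,85,0),(-65,-85,0),(-65,85,0)),
 "scale":rect(-70,70,-65,-51,42)[0:1]+rect(-70,70,-65,-51,42)[2:3]+rect(-70,70,51,65,42)[0:1]+rect(-70,70,51,65,42)[2:3]+L((-75,-95,0),(-75,95,0))}
SIDE={"panel":L((-60,-75,6),(60,-75,6),(-60,75,0),(60,75,0),(60,-75,6),(60,75,6),(-60,-75,6),(-60,75,6)),
 "rest":L((-65,85,0),(65,85,0),(-65,85,8),(65,85,8),(-65,65,24),(65,65,24)),
 "scale":L((-70,-65,42),(70,-65,42),(-70,51,42),(70,51,42),(-70,-51,26),(70,-51,26),(-70,65,26),(70,65,26),(-75,-95,26),(-75,95,26))}
init={"panel":(.636,-.241,0,.024),"rest":(.645,-.233,.02,0),"scale":(.634,.256,-.165,0)}
def fun(n,p,G,views):
    tot=0
    for v in views:
        A,B=pts((TOP,SIDE)[v][n]); c=(ct,cs)[v]; gx,gy=G[v]
        R=cv2.Rodrigues(np.array([0,0,p[2]]))[0]; t=[p[0],p[1],p[3]]
        u=proj(c,A@R.T+t); d=proj(c,(A+B)@R.T+t)-u; nn=np.c_[-d[:,1],d[:,0]]; nn/=np.linalg.norm(nn,axis=1)[:,None]
        m=u.astype(np.float32).reshape(-1,1,2)
        tot+=np.mean(np.minimum(np.linalg.norm(cv2.remap(gx,m,None,1)[:,0]*nn[:,:1]+cv2.remap(gy,m,None,1)[:,0]*nn[:,1:],axis=1),25))
    return -tot
out=np.load("poses.npy",allow_pickle=True).item()
for n,x0 in init.items():
    for lab,vw,fz in(("both",(0,1),0),("top",(0,),0),("side",(1,),0),("zfree",(0,1),1)):
        b=np.array(x0)
        for s in (2.5,1.2,.7):
            G=[grads(c,s) for c in(ct,cs)]; d=np.array([.008,.008,.05,.006])*s/2.5
            k=4 if fz else 3; rs=[]
            for sg in (1,-1):
                sim=np.vstack([b[:k]]+[b[:k]+sg*np.eye(k)[i]*d[:k] for i in range(k)])
                rs.append(minimize(lambda q:fun(n,np.r_[q,b[k:]],G,vw),b[:k],method="Nelder-Mead",options=dict(initial_simplex=sim,xatol=1e-5,fatol=1e-4)))
            o=min(rs,key=lambda o:o.fun); b=np.r_[o.x,b[k:]]
        if lab=="both": out[n]=b
        print(n,lab,np.round(np.r_[b[:2]*1e3,np.degrees(b[2]),b[3]*1e3],1),round(o.fun,1))
np.save("poses.npy",out,allow_pickle=True)
vis=[]
for v,c in enumerate((ct,cs)):
    im=cv2.resize(c["color"][:,:,::-1],None,fx=4,fy=4,interpolation=cv2.INTER_CUBIC)
    for n in init:
        p=out[n]; R=cv2.Rodrigues(np.array([0,0,p[2]]))[0]
        for a,b in (TOP,SIDE)[v][n]:
            u=proj(c,(np.array([a,b])/1e3)@R.T+[p[0],p[1],p[3]])*4+1.5
            cv2.line(im,*[tuple(int(k) for k in np.round(z)) for z in u],(0,0,255),1,cv2.LINE_AA)
    vis.append(im)
t,s=vis
def C(im,x,y,w,h,f): return cv2.resize(im[4*y:4*(y+h),4*x:4*(x+w)],None,fx=f,fy=f)
can=np.zeros((600,800,3),np.uint8)
for im,x,y in((C(t,180,145,100,90,.9),0,0),(C(t,380,155,80,70,1),400,0),(C(s,180,290,110,70,.85),0,326),(C(s,235,195,60,55,1.2),400,326)):
    h,w=im.shape[:2]; h=min(h,600-y); w=min(w,800-x); can[y:y+h,x:x+w]=im[:h,:w]
cv2.imwrite("pics/fit3.png",can)
E
python3 go3.py
```

```text
panel both [ 628.7 -225.9   -0.8   24. ] -40.6
panel top [ 633.6 -226.1   -0.9   24. ] -19.7
panel side [ 635.4 -222.2   -0.7   24. ] -23.4
panel zfree [ 6.382e+02 -2.357e+02 -4.000e-01  1.570e+01] -43.9
rest both [ 639.3 -233.6    1.7    0. ] -44.4
rest top [ 648.5 -233.3    2.     0. ] -23.1
rest side [ 639.3 -260.9    1.6    0. ] -21.0
rest zfree [ 637.  -232.3    1.9   16.5] -43.9
scale both [639.9 259.5  -9.    0. ] -48.1
scale top [643.  255.8  -8.3   0. ] -24.2
scale side [636.5 262.6  -7.2   0. ] -24.3
scale zfree [640.1 257.9  -9.   -3.2] -48.3
```

View pics/fit3.png

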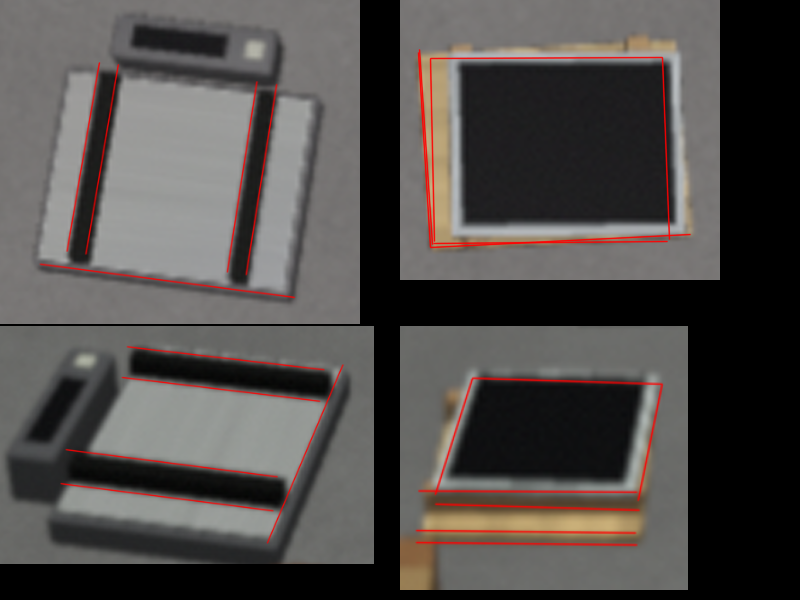

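The side faces are still biasing the edge fit. I'll switch to silhouettes: segment the ribs, panel and rest+panel by colour and match the projected box hulls to them, which is exact and leaves no edge ambiguity.

```bash
cat > sil.py <<'E'
from h import *
from scipy.optimize import minimize
U=4
def up(c,roi):
    x,y,w,h=roi; return cv2.resize(np.ascontiguousarray(c["color"][y:y+h,x:x+w]),None,fx=U,fy=U,interpolation=cv2.INTER_CUBIC).astype(int)
def box(x0,x1,y0,y1,z0,z1): return np.array([(x,y,z) for x in(x0,x1) for y in(y0,y1) for z in(z0,z1)])/1e3
RIBS=[box(-70,70,51,65,26,42),box(-70,70,-65,-51,26,42)]
PAN=[box(-60,60,-75,75,0,6)]
REST=[box(-65,65,-85,85,0,8),box(-65,65,51,65,8,24),box(-65,65,-65,-51,8,24)]
SPAT=[box(-65,65,-38,38,0,3),box(-150,-40,-11,11,62,88),box(-65,-60,-8,8,3,62)]
def R3(p):
    R=cv2.Rodrigues(np.array([0,0,p[2]]))[0]
    if len(p)>4: R=R@cv2.Rodrigues(np.array([p[5],0,0]))[0]@cv2.Rodrigues(np.array([0,p[4],0]))[0]
    return R
def render(c,roi,boxes,p,m=None):
    x,y,w,h=roi; m=np.zeros((h*U,w*U),np.uint8) if m is None else m
    R=R3(p)
    for b in boxes:
        u=(proj(c,b@R.T+[p[0],p[1],p[3]])-[x,y]+.5)*U-.5
        cv2.fillConvexPoly(m,np.round(cv2.convexHull(u.astype(np.float32))*16).astype(np.int32),1,cv2.LINE_8,4)
    return m
def fitsil(views,boxes,p0,free,extra=None,d=(.006,.006,.04,.004,.03,.03)):
    p0=np.array(p0,float); free=list(free)
    def f(q):
        p=p0.copy(); p[free]=q; s=0
        for c,roi,mask in views:
            m=render(c,roi,boxes,p)
            if extra: m=render(c,roi,*extra,m=m)
            s+=1-np.sum(m&mask)/np.sum(m|mask)
        return s
    best=None
    for rep in range(3):
      for sg in(1,-1):
        st=p0[free] if best is None else best.x
        sim=np.vstack([st]+[st+sg*np.eye(len(free))[i]*d[k]/(1+rep) for i,k in enumerate(free)])
        o=minimize(f,st,method="Nelder-Mead",options=dict(initial_simplex=sim,xatol=1e-5,fatol=1e-5))
        if best is None or o.fun<best.fun: best=o
    p=p0.copy(); p[free]=best.x; return p,best.fun/len(views)
def comp(m,k=1,minA=150):
    n,l,s,_=cv2.connectedComponentsWithStats(m.astype(np.uint8)); o=np.argsort(-s[1:,4])[:k]+1
    return np.isin(l,o).astype(np.uint8)
def pr(n,p,f): print(n,np.round(np.r_[p[:2]*1e3,np.degrees(p[2]),p[3]*1e3],1),"1-IoU",round(f,3))
E
cat > go4.py <<'E'
from sil import *
ct,cs=capture("top"),capture("side")
ra,rb=(185,155,90,80),(183,295,95,65)
def dark(c,roi): return up(c,roi).max(2)<75
rt=(378,155,85,70); rs=(230,195,70,55)
mk={}
def ribm(c,roi,bx):
    m=dark(c,roi).astype(np.uint8); g=cv2.dilate(render(c,roi,RIBS,[.634,.2555,-.16,0]),np.ones((25,25)))
    return comp(m&g,2)
mr=[(ct,ra,ribm(ct,ra,0)),(cs,rb,ribm(cs,rb,0))]
def panm(c,roi):
    a=up(c,roi); sat=a.max(2)-a.min(2); v=a.max(2)
    m=((sat<28)&((v>148)|(v<75))).astype(np.uint8); return comp(cv2.morphologyEx(comp(m),3,np.ones((9,9))))
def allm(c,roi):
    a=up(c,roi); sat=a.max(2)-a.min(2); v=a.max(2)
    return comp(cv2.morphologyEx(((sat>28)|(v>148)|(v<75)).astype(np.uint8),3,np.ones((5,5))))
mp=[(ct,rt,panm(ct,rt)),(cs,rs,panm(cs,rs))]; ma=[(ct,rt,allm(ct,rt)),(cs,rs,allm(cs,rs))]
out=np.load("poses.npy",allow_pickle=True).item()
def trio(n,V,B,p0,ex=None):
    for l,v,fr in(("top",V[:1],(0,1,2)),("side",V[1:],(0,1,2)),("both",V,(0,1,2)),("zfree",V,(0,1,2,3))):
        p,f=fitsil(v,B,p0,fr,ex); pr(n+" "+l,p,f)
        if l=="both": out[n]=p
trio("scale",mr,RIBS,[.634,.2555,-.16,0])
trio("panel",mp,PAN,[.636,-.241,0,.024])
trio("rest",ma,REST,[.64,-.233,.01,0],(PAN,out["panel"]))
np.save("poses.npy",out,allow_pickle=True)
can=np.zeros((600,800,3),np.uint8)
for (c,roi,m),B,n,x,y in((*[(mr[0],RIBS,"scale",0,0)],(mp[0],PAN,"panel",380,0),(mr[1],RIBS,"scale",0,330),(mp[1],PAN,"panel",400,330))):
    im=up(c,roi).clip(0,255).astype(np.uint8)[:,:,::-1].copy()
    cv2.drawContours(im,cv2.findContours(m,0,2)[0],-1,(0,255,0),1)
    cv2.drawContours(im,cv2.findContours(render(c,roi,B,out[n]),0,2)[0],-1,(0,0,255),1)
    if n=="panel": cv2.drawContours(im,cv2.findContours(render(c,roi,REST,out["rest"]),0,2)[0],-1,(255,0,0),1)
    h,w=im.shape[:2]; h=min(h,600-y); w=min(w,800-x); can[y:y+h,x:x+w]=im[:h,:w]
cv2.imwrite("pics/fit4.png",can)
E
python3 go4.py
```

```text
scale top [634.4 259.5  -8.5   0. ] 1-IoU 0.205
scale side [635.9 258.7 -10.3   0. ] 1-IoU 0.187
scale both [634.8 259.6  -9.2   0. ] 1-IoU 0.2
scale zfree [634.5 259.4  -9.2   0.7] 1-IoU 0.199
panel top [ 640.6 -243.9   -1.1   24. ] 1-IoU 0.235
panel side [ 632.3 -255.7    4.7   24. ] 1-IoU 0.277
panel both [ 637.1 -243.8    2.8   24. ] 1-IoU 0.264
panel zfree [ 633.9 -244.6    2.5   17.3] 1-IoU 0.261
rest top [ 637.4 -233.1    2.3    0. ] 1-IoU 0.062
rest side [ 636.9 -237.     2.2    0. ] 1-IoU 0.247
rest both [ 637.3 -233.2    2.3    0. ] 1-IoU 0.16
rest zfree [ 636.8 -233.     2.4    2.3] 1-IoU 0.156
```

View pics/fit4.png

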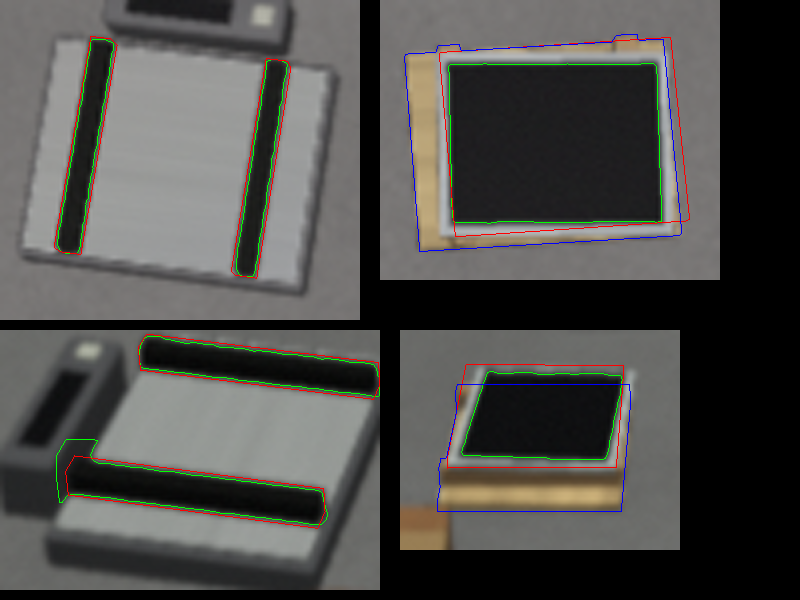

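The scale and rest fits are now tight. For the panel, only the dark glass (green contour) segments cleanly, so I'll fit the glass rectangle instead.

```bash
cat > go5.py <<'E'
from sil import *
ct,cs=capture("top"),capture("side")
rt=(378,155,85,70); rs=(230,195,70,55)
out=np.load("poses.npy",allow_pickle=True).item()
V=[(c,r_,comp(up(c,r_).max(2)<85)) for c,r_ in((ct,rt),(cs,rs))]
for ins in(4,6,8):
    B=[box(-60+ins,60-ins,-75+ins,75-ins,6,6.01)]
    for l,v,fr in(("top",V[:1],(0,1,2)),("side",V[1:],(0,1,2)),("both",V,(0,1,2)),("zfree",V,(0,1,2,3))):
        p,f=fitsil(v,B,[.636,-.241,0,.024],fr); pr(f"glass{ins} {l}",p,f)
        if l=="both" and ins==6: out["panel"]=p
rsp=(310,200,60,95); rss=(262,225,100,60)
def sp(c,r_):
    a=up(c,r_); d=a.max(2)-a.min(2); return comp(cv2.morphologyEx(((d>30)|(a.max(2)>148)).astype(np.uint8),3,np.ones((5,5))))
V=[(ct,rsp,sp(ct,rsp)),(cs,rss,sp(cs,rss))]
for l,v,fr in(("top",V[:1],(0,1,2)),("side",V[1:],(0,1,2)),("both",V,(0,1,2)),("zfree",V,(0,1,2,3))):
    p,f=fitsil(v,SPAT,out["spatula"].tolist()[:3]+[0],fr); pr("spat "+l,p,f)
    if l=="both": out["spatula"]=p
np.save("poses.npy",out,allow_pickle=True)
p=out["spatula"]; g=R3(p)@[-.07,0,.075]+[p[0],p[1],0]; print("grip",g, "joint",sense()["joints"])
E
python3 go5.py
```

```text
glass4 top [ 6.351e+02 -2.398e+02 -2.000e-01  2.400e+01] 1-IoU 0.114
glass4 side [ 633.2 -242.4   -1.2   24. ] 1-IoU 0.114
glass4 both [ 632.8 -240.8   -1.1   24. ] 1-IoU 0.114
glass4 zfree [ 633.2 -241.    -1.1   22.2] 1-IoU 0.114
glass6 top [ 633.5 -237.    -1.1   24. ] 1-IoU 0.053
glass6 side [ 632.  -240.5   -2.2   24. ] 1-IoU 0.058
glass6 both [ 6.325e+02 -2.388e+02 -2.000e-01  2.400e+01] 1-IoU 0.059
glass6 zfree [ 6.329e+02 -2.382e+02 -3.000e-01  2.500e+01] 1-IoU 0.059
glass8 top [ 632.5 -237.6   -1.2   24. ] 1-IoU 0.007
glass8 side [ 632.  -239.1   -0.8   24. ] 1-IoU 0.018
glass8 both [ 632.4 -237.9   -1.    24. ] 1-IoU 0.02
glass8 zfree [ 632.  -237.3   -0.8   24.9] 1-IoU 0.013
spat top [532.3 -20.4  -5.7   0. ] 1-IoU 0.053
spat side [532.4 -26.3  -1.8   0. ] 1-IoU 0.546
spat both [532.3 -20.5  -5.8   0. ] 1-IoU 0.303
spat zfree [532.5 -20.4  -5.7  -1.1] 1-IoU 0.302
grip [ 0.46264602 -0.0133859   0.075     ] joint [-5.84624063e+01  2.20399705e+01  4.53026256e-01 -1.08814161e-03
 -6.84136004e+01 -1.48153651e+01]
```

Poses (mm, deg):
- Panel: (632, -238, -1.0°)
- Rest: (637, -233, 2.3°)
- Scale: (635, 259.5, -9.1°)
- Spatula: (532, -20.5, -5.8°)

The side view puts the heights within about 1–2 mm of the text. Now moving.

apply_moves(steps=[[[1,0,0,0,0,0,0.131],[1,0,0,0,0,0,0.131],[1,0,0,0,0,0,0.131],[1,-22,55,0,0,0,0],[1,-22,55,0,0,0,0],[1,-22,55,0,0,0,0],[1,-22,55,0,0,0,0],[1,-22,55,0,0,0,0],[1,-22,55,0,0,0,0],[1,-22,55,0,0,0,0],[1,-22,55,0,0,0,0],[1,-22,55,0,0,0,0]]])

```text
time_s: 2.8
tcp_pos: [0.4276, -0.1242, 0.2154]
ee_rot: [[-0.995, 0.101, 0.002], [0.101, 0.995, -0.0], [-0.002, 0.0, -1.0]]
wrist_force: [1.2, -0.4, 0.8]
gripper_width: 0.997
```

```bash
cat > plan.py <<'E'
from h import *
import sys
def to(target,yaw_deg,s=None):
    "shift in tool axes mm, and turn (rotvec rad), from measured pose to target TCP with tool down, tool x at yaw"
    s=s or sense(); R=np.array(s["ee_rot"]); p=np.array(s["tcp_pos"]); a=np.radians(yaw_deg)
    G=np.array([[np.cos(a),np.sin(a),0],[np.sin(a),-np.cos(a),0],[0,0,-1]])
    print("t",round(s["time_s"],2),"pos",np.round(p*1e3,1),"yaw",round(np.degrees(np.arctan2(R[1,0],R[0,0])),2),"w",round(s["gripper_width"],3),"F",np.round(s["wrist_force"],1),"shift now-tool",np.round(R.T@(np.array(target)-p)*1e3,1),"shift target-tool",np.round(G.T@(np.array(target)-p)*1e3,1),"turn",np.round(cv2.Rodrigues(R.T@G)[0].ravel(),4))
E
python3 -c "
from plan import *
to([.4626,-.0134,.073],174.2)"
```

```text
t 2.8 pos [ 427.6 -124.2  215.4] yaw 174.22 w 0.997 F [ 1.2 -0.4  0.8] shift now-tool [-23.5 113.8 142.5] shift target-tool [-23.7 113.8 142.4] turn [0.0001 0.0015 0.0003]
```

apply_moves(steps=[[[1,-8,38,0,0,0,0],[1,-8,38,0,0,0,0],[1,-7.7,38,0,0,0,0],[1,0,0,0,0,0,0],[1,0,0,35,0,0,0],[1,0,0,35,0,0,0],[1,0,0,35,0,0,0],[1,0,0,25,0,0,0],[1,0,0,12,0,0,0],[1,0,0,0,0,0,0],[1,0,0,0,0,0,0]]])

```text
time_s: 4.18
tcp_pos: [0.4627, -0.015, 0.0738]
ee_rot: [[-0.995, 0.101, 0.002], [0.101, 0.995, 0.0], [-0.002, 0.001, -1.0]]
wrist_force: [-0.1, 0.6, 0.5]
gripper_width: 0.996
```

```bash
python3 -c "
from plan import *
to([.4626,-.0134,.073],174.2)
c=capture('side'); a=c['color'][200:300,240:380,::-1]
t=capture('top'); b=t['color'][190:300,270:400,::-1]
a=cv2.resize(a,(560,400),interpolation=2)[:, :400];b=cv2.resize(b,(390,330),interpolation=2)
o=np.zeros((400,790,3),np.uint8);o[:,:400]=a;o[:330,400:]=b;cv2.imwrite('pics/grip.png',o)"
```

```text
t 4.17 pos [462.7 -15.   73.8] yaw 174.21 w 0.996 F [-0.1  0.6  0.5] shift now-tool [0.3 1.6 0.8] shift target-tool [0.3 1.6 0.8] turn [0.0006 0.002  0.0001]
```

View pics/grip.png

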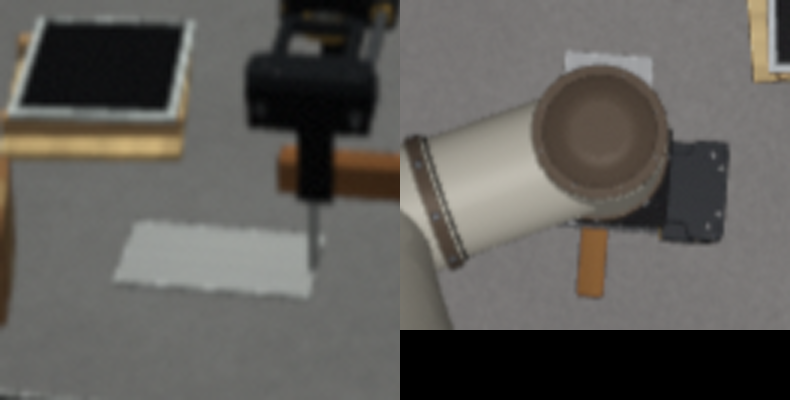

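The fingers straddle the wooden handle right above the neck. Nudging and closing now, then a small lift.

apply_moves(steps=[[[1,0,1.6,0.8,0,0,0],[0,0,0,0,0,0,0],[0,0,0,0,0,0,0],[0,0,0,0,0,0,0],[0,0,0,0,0,0,0],[0,0,0,0,0,0,0],[0,0,0,0,0,0,0]]])

```text
time_s: 5.15
tcp_pos: [0.4621, -0.0135, 0.072]
ee_rot: [[-0.995, 0.101, -0.0], [0.101, 0.995, -0.0], [0.0, -0.0, -1.0]]
wrist_force: [0.5, -0.3, 0.0]
gripper_width: 0.402
```

```bash
python3 -c "
from plan import *
to([.4626,-.0134,.073],174.2)"
```

```text
t 5.15 pos [462.1 -13.5  72. ] yaw 174.2 w 0.402 F [ 0.5 -0.3  0. ] shift now-tool [-0.5  0.1 -1. ] shift target-tool [-0.5  0.1 -1. ] turn [-0. -0. -0.]
```

apply_moves(steps=[[[0,0,0,0,0,0,0],[0,0,0,0,0,0,0],[0,0,0,0,0,0,0],[0,0,0,0,0,0,0],[0,0,0,0,0,0,0],[0,0,0,-10,0,0,0],[0,0,0,-15,0,0,0],[0,0,0,-15,0,0,0],[0,0,0,0,0,0,0],[0,0,0,0,0,0,0]]])

```text
time_s: 6.4
tcp_pos: [0.4615, -0.0136, 0.1117]
ee_rot: [[-0.995, 0.101, -0.001], [0.101, 0.995, 0.0], [0.001, -0.0, -1.0]]
wrist_force: [-0.0, 0.0, -2.0]
gripper_width: 0.251
```

```bash
python3 -c "
from plan import *
to([.4626,-.0134,.113],174.2)"
```

```text
t 6.4 pos [461.5 -13.6 111.7] yaw 174.18 w 0.251 F [-0.  0. -2.] shift now-tool [-1.1  0.3 -1.3] shift target-tool [-1.1  0.3 -1.3] turn [-0.0001 -0.0009 -0.0003]
```

The handle is held at 21.8 mm. Moving to the pre-insert pose in front of the rest, then I'll check tilt there.

apply_moves(steps=[[[0,0,0,0,0,0,-0.0593],[0,0,0,0,0,0,-0.0593],[0,30,-20,0,0,0,0],[0,34,-35,0,0,0,0],[0,0,-40,0,0,0,0],[0,0,-40,0,0,0,0],[0,0,-40,0,0,0,0],[0,0,-32,0,0,0,0],[0,0,-18,8,0,0,0],[0,0,0,17,0,0,0],[0,0,0,0,0,0,0],[0,0,0,0,0,0,0]]])

```text
time_s: 7.9
tcp_pos: [0.4021, -0.2395, 0.0871]
ee_rot: [[-1.0, -0.018, -0.0], [-0.018, 1.0, -0.0], [0.0, -0.0, -1.0]]
wrist_force: [-0.4, 0.3, -1.9]
gripper_width: 0.246
```

```bash
cat > look.py <<'E'
from plan import *
from sil import *
from scipy.optimize import minimize
ct,cs=capture("top"),capture("side")
to([.4015,-.2395,.0865],181)
s=sense(); R=np.array(s["ee_rot"]); p=np.array(s["tcp_pos"])
# predicted spatula pose from TCP
yaw=np.arctan2(-R[1,0],-R[0,0]); o=p+np.array([np.cos(yaw)*.0705,np.sin(yaw)*.0705,-.072])
P=[o[0],o[1],yaw,o[2],0,0]; print("pred",np.round(o*1e3,1),np.degrees(yaw))
ims=[]
for c in(ct,cs):
    u=proj(c,SPAT[0]@R3(P).T+o); x0,y0=(u.min(0)-28).astype(int); 
    roi=(x0,y0,95,72); im=up(c,roi).clip(0,255).astype(np.uint8)[:,:,::-1].copy()
    cv2.drawContours(im,cv2.findContours(render(c,roi,SPAT,P),0,2)[0],-1,(0,0,255),1); ims.append(im)
cv2.imwrite("pics/%s.png"%sys.argv[1],np.hstack(ims))
E
python3 look.py pre
```

```text
t 8.0 pos [ 402.5 -239.4   87.6] yaw -178.96 w 0.252 F [ 0.5 -0.5 -2. ] shift now-tool [ 1.  -0.1  1.1] shift target-tool [ 1.  -0.1  1.1] turn [-0.0003  0.0009  0.0007]
pred [ 472.9 -238.1   15.6] 1.038241067943164Traceback (most recent call last):
  File "look.py", line 12, in <module>
    u=proj(c,SPAT[0]@R3(P).T+o); x0,y0=(u.min(0)-28).astype(int);
                     ~~^^^
  File "sil.py", line 13, in R3
    if len(p)>4: R=R@cv2.Rodrigues(np.array([p[5],0,0]))[0]@cv2.Rodrigues(np.array([0,p[4],0]))[0]
                     ~~~~~~~~~~~~~^^^^^^^^^^^^^^^^^^^^^^
cv2.error: OpenCV(4.12.0) /io/opencv/modules/calib3d/src/calibration_base.cpp:151: error: (-210:Unsupported format or combination of formats) The matrices must have 32f or 64f data type in function 'Rodrigues'
```

```bash
sed -i 's/P=\[o\[0\],o\[1\],yaw,o\[2\],0,0\]/P=[o[0],o[1],yaw,o[2],0.0,0.0]/' look.py; python3 look.py pre
```

```text
t 8.1 pos [ 402.4 -239.4   87.6] yaw -178.97 w 0.247 F [-0.3 -0.4 -0.5] shift now-tool [ 0.9 -0.1  1.1] shift target-tool [ 0.9 -0.1  1.1] turn [-0.0003  0.0011  0.0005]
pred [ 472.9 -238.1   15.6] 1.0305007643589392
```

View pics/pre.png

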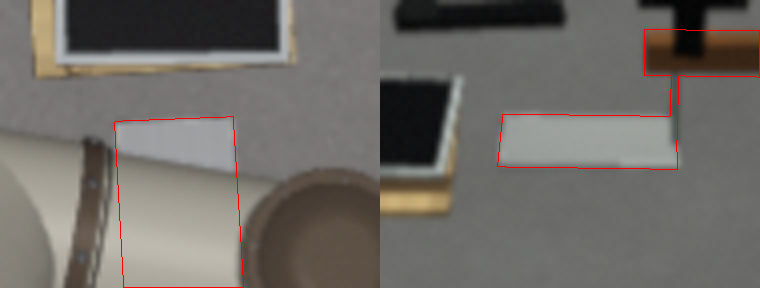

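The held spatula matches the prediction to within a pixel in both views and shows no sag. Sliding the blade into the channel slowly.

apply_moves(steps=[[[0,0,0,1,0,0,0],[0,-12,0,0,0,0,0],[0,-15,0,0,0,0,0],[0,-15,0,0,0,0,0],[0,-15,0,0,0,0,0],[0,-15,0,0,0,0,0],[0,-15,0,0,0,0,0],[0,-10,0,0,0,0,0],[0,0,0,0,0,0,0]]])

```text
time_s: 9.22
tcp_pos: [0.4996, -0.2378, 0.0859]
ee_rot: [[-1.0, -0.018, -0.0], [-0.018, 1.0, -0.0], [0.0, -0.0, -1.0]]
wrist_force: [-0.7, -1.2, -2.5]
gripper_width: 0.251
```

```bash
python3 -c "
from plan import *
to([.6274-.0705,-.2353-.0013,.0865],181)"
```

```text
t 9.22 pos [ 499.6 -237.8   85.9] yaw -178.99 w 0.251 F [-0.7 -1.2 -2.5] shift now-tool [-57.3   0.2  -0.6] shift target-tool [-57.3   0.2  -0.6] turn [-0.     -0.      0.0002]
```

apply_moves(steps=[[[0,-15,0,0,0,0,0],[0,-15,0,0,0,0,0],[0,-15,0,0,0,0,0],[0,-8,0,0,0,0,0],[0,-4,0,0,0,0,0],[0,0,0,0,0,0,0],[0,0,0,0,0,0,0]]])

```text
time_s: 10.1
tcp_pos: [0.5555, -0.2368, 0.086]
ee_rot: [[-1.0, -0.017, -0.0], [-0.017, 1.0, 0.0], [0.0, 0.0, -1.0]]
wrist_force: [0.1, -0.6, -1.4]
gripper_width: 0.246
```

```bash
python3 -c "
from plan import *
to([.6274-.0705,-.2353-.0013,.0865],181)"
```

```text
t 10.1 pos [ 555.5 -236.8   86. ] yaw -179.01 w 0.246 F [ 0.1 -0.6 -1.4] shift now-tool [-1.4  0.2 -0.5] shift target-tool [-1.4  0.2 -0.5] turn [ 0.0002 -0.0004 -0.0002]
```

The slide went in without any contact force. Now lifting gently.

apply_moves(steps=[[[0,0,0,-3,0,0,0],[0,0,0,-2,0,0,0],[0,0,0,-1.5,0,0,0],[0,0,0,-1.5,0,0,0],[0,0,0,-1.5,0,0,0],[0,0,0,-1.5,0,0,0],[0,0,0,-2,0,0,0],[0,0,0,-3,0,0,0],[0,0,0,-4,0,0,0],[0,0,0,-5,0,0,0],[0,0,0,0,0,0,0],[0,0,0,0,0,0,0]]])

```text
time_s: 11.6
tcp_pos: [0.5559, -0.2368, 0.111]
ee_rot: [[-1.0, -0.017, -0.0], [-0.017, 1.0, 0.0], [0.0, 0.0, -1.0]]
wrist_force: [0.7, 0.7, -3.4]
gripper_width: 0.249
```

```bash
sed 's/^to(.*/to([.5555,-.2368,.111],181)/' look.py > look2.py; cat >> look2.py <<'E'
B=[box(-52,52,-67,67,6,6.01)]
pp=[o[0]+.005,o[1]-.0024,-.017,o[2]+.003,0.0,0.0]
V=[]
for c in(ct,cs):
    u=proj(c,PAN[0]@R3(pp).T+np.array([pp[0],pp[1],pp[3]])); x0,y0=(u.min(0)-8).astype(int); x1,y1=(u.max(0)+8).astype(int)
    roi=(x0,y0,x1-x0,y1-y0); V.append((c,roi,comp(up(c,roi).max(2)<85)))
for l,v,fr in(("top",V[:1],(0,1,2)),("side",V[1:],(0,1,2,3)),("both",V,(0,1,2,3)),("both+tilt",V,(0,1,2,3,4,5))):
    q,f=fitsil(v,B,pp,fr); pr("panel "+l,q,f); print("   pitch/roll deg",np.round(np.degrees(q[4:]),1), "in blade frame mm", np.round((R3(P).T@(q[[0,1,3]]-o))*1e3,1))
E
python3 look2.py lift1
```

```text
t 11.7 pos [ 555.8 -236.8  110.9] yaw -179.0 w 0.248 F [ 0.6  0.1 -3.1] shift now-tool [ 0.3  0.  -0.1] shift target-tool [ 0.3  0.  -0.1] turn [ 0.0001 -0.0004 -0.0001]
pred [ 626.3 -235.6   38.9] 0.9956230640424482
panel top [ 552.1 -225.7   -8.    41.9] 1-IoU 0.284
   pitch/roll deg [0. 0.] in blade frame mm [-74.   11.2   3. ]
panel side [ 6.303e+02 -2.359e+02 -5.000e-01  4.240e+01] 1-IoU 0.019
   pitch/roll deg [0. 0.] in blade frame mm [ 4.  -0.3  3.6]
panel both [ 6.286e+02 -2.259e+02 -4.000e-01  4.740e+01] 1-IoU 0.405
   pitch/roll deg [0. 0.] in blade frame mm [2.5 9.6 8.6]
panel both+tilt [ 629.2 -229.1   -1.1   45.9] 1-IoU 0.403
   pitch/roll deg [ 1.4 -0.2] in blade frame mm [3.  6.4 7. ]
```

View pics/lift1.png

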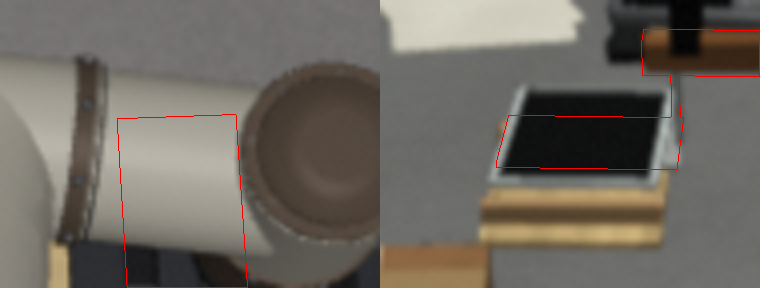

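The panel rides on the blade, level, with its underside at ~42 mm and at (4, -1) mm in the blade frame. Load on the wrist is up by ~1.9 N. Lifting further and backing away, because the carton blocks a straight traverse.

apply_moves(steps=[[[0,0,0,-5,0,0,0],[0,0,0,-8,0,0,0],[0,6,0,-8,0,0,0],[0,12,0,-6,0,0,0],[0,18,0,-3,0,0,0],[0,24,0,0,0,0,0],[0,26,0,0,0,0,0],[0,26,0,0,0,0,0],[0,24,0,0,0,0,0],[0,17,0,0,0,0,0],[0,9,0,0,0,0,0],[0,3,0,0,0,0,0]]])

```text
time_s: 13.2
tcp_pos: [0.3908, -0.2398, 0.1413]
ee_rot: [[-1.0, -0.017, 0.001], [-0.017, 1.0, -0.0], [-0.001, -0.0, -1.0]]
wrist_force: [-0.4, -0.4, -3.1]
gripper_width: 0.245
```

```bash
python3 -c "
from plan import *
to([.3926,.2955,.141],171.9)"
```

```text
t 13.2 pos [ 390.8 -239.8  141.3] yaw -179.01 w 0.245 F [-0.4 -0.4 -3.1] shift now-tool [-1.100e+01  5.352e+02  2.000e-01] shift target-tool [7.370e+01 5.303e+02 3.000e-01] turn [-0.0002  0.0008  0.1587]
```

apply_moves(steps=[[[0,0,0,0,0,0,0.02],[0,0,0,0,0,0,0.04],[0,0,0,0,0,0,0.045],[0,0,0,0,0,0,0.035],[0,0,0,0,0,0,0.019],[0,1,8,0,0,0,0],[0,2,15,0,0,0,0],[0,3,22,0,0,0,0],[0,4,28,0,0,0,0],[0,4,29.5,0,0,0,0],[0,4,29.5,0,0,0,0],[0,4,29.5,0,0,0,0]]])

```text
time_s: 14.7
tcp_pos: [0.3917, -0.075, 0.1412]
ee_rot: [[-0.99, 0.14, 0.001], [0.14, 0.99, 0.0], [-0.001, 0.0, -1.0]]
wrist_force: [1.1, 0.3, -4.0]
gripper_width: 0.25
```

apply_moves(steps=[[[0,4,29.5,0,0,0,0],[0,4,29.5,0,0,0,0],[0,4,29.5,0,0,0,0],[0,4,29.5,0,0,0,0],[0,4,29.5,0,0,0,0],[0,4,29.5,0,0,0,0],[0,4,29.5,0,0,0,0],[0,4,29.5,0,0,0,0],[0,4,29.5,0,0,0,0],[0,4,29.5,0,0,0,0],[0,4,28,0,0,0,0],[0,4,22,0,0,0,0]]])

```text
time_s: 16.2
tcp_pos: [0.3925, 0.2733, 0.1412]
ee_rot: [[-0.99, 0.14, 0.0], [0.14, 0.99, 0.001], [-0.0, 0.001, -1.0]]
wrist_force: [0.8, -0.1, -3.3]
gripper_width: 0.248
```

apply_moves(steps=[[[0,2,15,0,0,0,0],[0,1,8,0,0,0,0],[0,0,3,0,0,0,0],[0,0,0,0,0,0,0],[0,0,0,0,0,0,0]]])

```text
time_s: 16.82
tcp_pos: [0.3939, 0.2971, 0.141]
ee_rot: [[-0.99, 0.142, -0.0], [0.142, 0.99, -0.0], [0.0, -0.0, -1.0]]
wrist_force: [-0.1, -0.5, -3.0]
gripper_width: 0.249
```

```bash
sed -i 's/^to(.*/to([.3926,.2955,.141],171.9)/; s/o\[1\]-.0024,-.017/o[1]-.0025,yaw-.03/; s/o\[0\]+.005/o[0]+.004/' look2.py; python3 look2.py carry
```

```text
t 16.93 pos [393.9 297.3 141.1] yaw 171.85 w 0.246 F [ 0.1 -0.5 -4. ] shift now-tool [ 1.1 -1.9  0.1] shift target-tool [ 1.1 -1.9  0.1] turn [-0.0001 -0.0001 -0.0009]
pred [463.7 287.3  69.1] -8.151048296073013
panel top [464.9 284.5 -10.4  72.1] 1-IoU 0.275
   pitch/roll deg [0. 0.] in blade frame mm [ 1.6 -2.6  3. ]
panel side [466.1 288.   -9.6  71.8] 1-IoU 0.19
   pitch/roll deg [0. 0.] in blade frame mm [2.3 1.1 2.7]
panel both [466.2 284.9  -9.8  69.6] 1-IoU 0.235
   pitch/roll deg [0. 0.] in blade frame mm [ 2.9 -2.   0.5]
panel both+tilt [466.2 285.   -9.6  69.5] 1-IoU 0.231
   pitch/roll deg [1.6 0.1] in blade frame mm [ 2.8 -1.9  0.4]
```

apply_moves(steps=[[[0,-6,-0.9,0,0,0,0],[0,-12,-0.9,0,0,0,0],[0,-18,0,0,0,0,0],[0,-24,0,0,0,0,0],[0,-24,0,0,0,0,0],[0,-24,0,0,0,0,0],[0,-22,0,0,0,0,0],[0,-18,0,0,0,0,0],[0,-12,0,0,0,0,0],[0,-6,0,0,0,0,0],[0,-3,0,0,0,0,0],[0,0,0,0,0,0,0]]])

```text
time_s: 18.42
tcp_pos: [0.5607, 0.2722, 0.1411]
ee_rot: [[-0.99, 0.141, -0.0], [0.141, 0.99, 0.0], [0.0, 0.0, -1.0]]
wrist_force: [0.2, 0.5, -3.6]
gripper_width: 0.247
```

```bash
sed -i 's/^to(.*/to([.561,.2715,.141],171.9)/' look2.py; cat >> look2.py <<'E'
ims=[]
for c,roi,m in V:
    x,y,w,h=roi; roi=(x-20,y-12,w+40,h+30); im=up(c,roi).clip(0,255).astype(np.uint8)[:,:,::-1].copy()
    for B_,p_,col in((PAN,q,(0,255,0)),(SPAT[:1],P,(0,0,255)),(RIBS,np.load("poses.npy",allow_pickle=True).item()["scale"],(255,0,255))): cv2.drawContours(im,cv2.findContours(render(c,roi,B_,p_),0,2)[0],-1,col,1)
    ims.append(cv2.resize(im,(400,400*im.shape[0]//im.shape[1])))
hh=max(i.shape[0] for i in ims); cv2.imwrite("pics/%s.png"%sys.argv[1],np.hstack([np.vstack([i,np.zeros((hh-i.shape[0],400,3),np.uint8)]) for i in ims]))
E
python3 look2.py over
```

```text
t 18.52 pos [560.5 272.2 141.2] yaw 171.92 w 0.249 F [-0.1 -1.1 -3.4] shift now-tool [-0.6 -0.7  0.2] shift target-tool [-0.6 -0.7  0.2] turn [-0.     -0.0002  0.0003]
pred [630.3 262.3  69.2] -8.081076059775679
panel top [629.  259.6 -10.2  72.2] 1-IoU 0.361
   pitch/roll deg [0. 0.] in blade frame mm [-0.9 -2.9  3. ]
panel side [630.8 264.2  -8.6  71.2] 1-IoU 0.417
   pitch/roll deg [0. 0.] in blade frame mm [0.3 2.  2. ]
panel both [631.2 259.8  -9.6  68. ] 1-IoU 0.391
   pitch/roll deg [0. 0.] in blade frame mm [ 1.3 -2.3 -1.2]
panel both+tilt [631.6 259.9  -9.8  68.2] 1-IoU 0.388
   pitch/roll deg [2.5 0. ] in blade frame mm [ 1.7 -2.2 -1. ]
```

View pics/over.png

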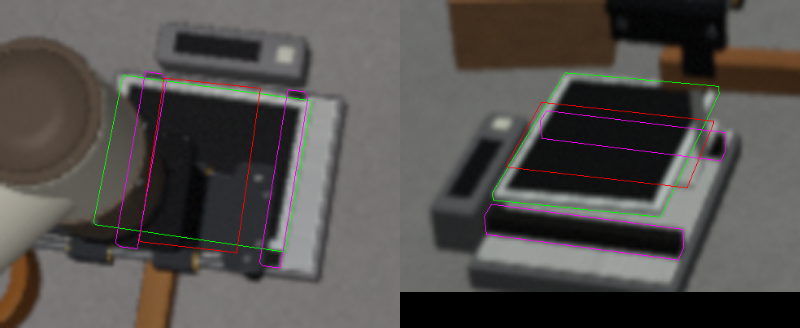

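The panel is over the scale, level and centred (estimate within ~4 mm). The side view shows it clear above both ribs. Lowering gently.

apply_moves(steps=[[[0,0,0,5,0,0,0],[0,0,0,8,0,0,0],[0,0,0,7,0,0,0],[0,0,0,4,0,0,0],[0,0,0,2,0,0,0],[0,0,0,1,0,0,0],[0,0,0,1,0,0,0],[0,0,0,1,0,0,0],[0,0,0,1,0,0,0],[0,0,0,1,0,0,0],[0,0,0,1,0,0,0],[0,0,0,1,0,0,0]]])

```text
time_s: 20.02
tcp_pos: [0.561, 0.2721, 0.1081]
ee_rot: [[-0.99, 0.141, 0.0], [0.141, 0.99, 0.0], [-0.0, 0.0, -1.0]]
wrist_force: [0.5, 0.5, -1.7]
gripper_width: 0.248
```

apply_moves(steps=[[[0,0,0,1,0,0,0],[0,0,0,1.5,0,0,0],[0,0,0,1.5,0,0,0],[0,0,0,1,0,0,0],[0,0,0,0,0,0,0],[0,0,0,0,0,0,0]]])

```text
time_s: 20.78
tcp_pos: [0.5611, 0.2721, 0.1032]
ee_rot: [[-0.99, 0.141, 0.0], [0.141, 0.99, 0.0], [-0.0, 0.0, -1.0]]
wrist_force: [0.4, 0.2, -1.2]
gripper_width: 0.248
```

The load is off the blade (wrist back to ~-1.5 N) and the blade is mid-channel. Drawing it out.

apply_moves(steps=[[[0,5,0,0,0,0,0],[0,10,0,0,0,0,0],[0,15,0,0,0,0,0],[0,18,0,0,0,0,0],[0,20,0,0,0,0,0],[0,20,0,0,0,0,0],[0,20,0,0,0,0,0],[0,20,0,0,0,0,0],[0,20,0,0,0,0,0],[0,17,0,0,0,0,0],[0,10,0,0,0,0,0],[0,0,0,0,0,0,0]]])

```text
time_s: 22.28
tcp_pos: [0.3872, 0.297, 0.1032]
ee_rot: [[-0.99, 0.14, 0.0], [0.14, 0.99, 0.0], [-0.0, 0.0, -1.0]]
wrist_force: [0.1, -0.9, -0.7]
gripper_width: 0.25
```

```bash
cat > chk.py <<'E'
from plan import *
from sil import *
ct,cs=capture("top"),capture("side"); to([.45,.05,.0725],171.9)
S=np.load("poses.npy",allow_pickle=True).item()["scale"]
B=[box(-52,52,-67,67,6,6.01)]; pp=np.r_[S[:3],.042,0.,0.]; V=[]
for c in(ct,cs):
    u=proj(c,PAN[0]@R3(pp).T+pp[[0,1,3]]); x0,y0=(u.min(0)-3).astype(int); x1,y1=(u.max(0)+3).astype(int)
    roi=(x0,y0,x1-x0,y1-y0); V.append((c,roi,comp((up(c,roi).max(2)<85)&(cv2.dilate(render(c,roi,B,pp),np.ones((29,29)))>0))))
for l,v,fr in(("top",V[:1],(0,1,2)),("side",V[1:],(0,1,2)),("both",V,(0,1,2,3,4,5))):
    q,f=fitsil(v,B,pp,fr); d=R3(S).T@(q[[0,1,3]]-S[[0,1,3]]); print(l,"panel in scale mm",np.round(d*1e3,1),"yaw",round(np.degrees(q[2]-S[2]),1),"tilt",np.round(q[4:],3),"1-IoU",round(f,3))
a=up(ct,(140,130,260,190)).astype(np.uint8)[:,:,::-1]; b=up(cs,(170,200,200,190)).astype(np.uint8)[:,:,::-1]
cv2.imwrite("pics/%s.png"%sys.argv[1],np.hstack([cv2.resize(a,(450,329)),cv2.resize(b,(346,329))]))
E
python3 chk.py out
```

```text
t 22.38 pos [388.  297.1 103.2] yaw 171.9 w 0.248 F [ 0.3  0.4 -1.7] shift now-tool [ -96.2 -235.9   30.6] shift target-tool [ -96.2 -235.9   30.7] turn [ 0.0004  0.0004 -0.    ]
top panel in scale mm [-1.9 -0.1 42. ] yaw -0.8 tilt [0. 0.] 1-IoU 0.008
side panel in scale mm [-2.4 -0.7 42. ] yaw -0.6 tilt [0. 0.] 1-IoU 0.013
both panel in scale mm [-2.  -0.1 42.6] yaw -0.7 tilt [-0.004 -0.   ] 1-IoU 0.01
```

The panel is at (-2, 0) mm, yaw -0.7° and z 42.6 mm on the scale, with both views agreeing. Carrying the spatula to bare desk.

apply_moves(steps=[[[0,0,-20,0,0,0,0],[0,0,-40,0,0,0,0],[0,0,-45,0,0,0,0],[0,0,-45,0,0,0,0],[0,-15,-40,0,0,0,0],[0,-15,-20,0,0,0,0],[0,0,0,10,0,0,0],[0,0,0,10,0,0,0],[0,0,0,5,0,0,0],[0,0,0,3,0,0,0],[0,0,0,1,0,0,0],[0,0,0,0,0,0,0]]])

```text
time_s: 23.88
tcp_pos: [0.3879, 0.085, 0.0743]
ee_rot: [[-0.99, 0.14, 0.001], [0.14, 0.99, 0.0], [-0.0, 0.0, -1.0]]
wrist_force: [-2.3, -0.3, 2.0]
gripper_width: 0.244
```

```bash
python3 -c "
from plan import *
to([.41,.085,.0720],171.9)"
```

```text
t 23.88 pos [387.9  85.   74.3] yaw 171.92 w 0.244 F [-2.3 -0.3  2. ] shift now-tool [-21.9   3.1   2.3] shift target-tool [-21.9   3.1   2.3] turn [0.0003 0.0005 0.0004]
```

apply_moves(steps=[[[0,0,0,0.7,0,0,0],[0,0,0,0,0,0,0],[0,0,0,0,0,0,0]]])

```text
time_s: 24.25
tcp_pos: [0.3879, 0.0848, 0.0735]
ee_rot: [[-0.99, 0.141, 0.0], [0.141, 0.99, 0.0], [-0.0, 0.0, -1.0]]
wrist_force: [-1.3, 0.7, 1.9]
gripper_width: 0.246
```

```bash
cat > tilt.py <<'E'
from plan import *
from sil import *
cs=capture("side"); to([.41,.085,.0720],171.9)
s=sense(); R=np.array(s["ee_rot"]); p=np.array(s["tcp_pos"]); print("moment",np.round(s["moment"],2))
yaw=np.arctan2(-R[1,0],-R[0,0]); o=p+np.array([np.cos(yaw)*.0705,np.sin(yaw)*.0705,-.072]); P=[o[0],o[1],yaw,max(o[2],0),0.,0.]
u=proj(cs,SPAT[0]@R3(P).T+np.array([P[0],P[1],P[3]])); x0,y0=(u.min(0)-8).astype(int); x1,y1=(u.max(0)+8).astype(int)
roi=(x0,y0,x1-x0,y1-y0); a=up(cs,roi); m=comp((a.min(2)>138)&(a.max(2)-a.min(2)<30))
for fr in((0,1,3),(0,1,2,3,4)):
    q,f=fitsil([(cs,roi,m)],SPAT[:1],P,fr); print(np.round(q[:4]*1e3,1),"pitch",round(q[4],3),round(f,3))
E
python3 tilt.py
```

```text
t 24.3 pos [387.9  84.8  73.5] yaw 171.89 w 0.248 F [-1.4  0.5  1.5] shift now-tool [-21.8   3.3   1.5] shift target-tool [-21.8   3.3   1.5] turn [ 0.0004  0.0004 -0.0001]
moment [0.17 0.24 0.04]
[ 456.7   66.5 -141.5   -2.3] pitch 0.0 0.158
[ 457.    69.4 -156.2   -1.2] pitch 0.08 0.148
```

The front edge is touching first, a lean of ~0.01 rad. Lowering 1 mm more and releasing, then rising straight up.

apply_moves(steps=[[[0,0,0,0.6,0,0,0],[0,0,0,0.5,0,0,0],[0.4,0,0,0,0,0,0],[0.5,0,0,0,0,0,0],[1,0,0,0,0,0,0],[1,0,0,0,0,0,0],[1,0,0,0,0,0,0],[1,0,0,0,0,0,0],[1,0,0,0,0,0,0],[1,0,0,0,0,0,0]]])

```text
time_s: 25.55
tcp_pos: [0.3877, 0.0847, 0.0723]
ee_rot: [[-0.99, 0.141, -0.0], [0.141, 0.99, -0.0], [0.0, -0.0, -1.0]]
wrist_force: [-0.9, 0.3, 0.5]
gripper_width: 0.987
```

apply_moves(steps=[[[1,0,0,0,0,0,0],[1,0,0,0,0,0,0],[1,0,0,-15,0,0,0],[1,0,0,-30,0,0,0],[1,0,0,-40,0,0,0],[1,0,0,-40,0,0,0],[1,0,0,-30,0,0,0],[1,20,-50,0,0,0,0],[1,20,-55,0,0,0,0],[1,20,-55,0,0,0,0],[1,0,-50,0,0,0,0],[1,0,0,0,0,0,0]]])

```text
time_s: 27.05
tcp_pos: [0.2973, -0.1173, 0.2272]
ee_rot: [[-0.989, 0.149, 0.0], [0.149, 0.989, 0.0], [-0.0, 0.0, -1.0]]
wrist_force: [-0.1, -0.1, -0.4]
gripper_width: 1.001
```

```bash
python3 chk.py final; python3 - <<'E'
from sil import *
ct,cs=capture("top"),capture("side")
V=[]; P=[.4577,.0750,-.141,0.,0.,0.]
for c in(ct,cs):
    u=np.vstack([proj(c,b@R3(P).T+[P[0],P[1],0]) for b in SPAT]); x0,y0=(u.min(0)-8).astype(int); x1,y1=(u.max(0)+8).astype(int)
    roi=(x0,y0,x1-x0,y1-y0); a=up(c,roi); d=a.max(2)-a.min(2); m=cv2.morphologyEx(((d>30)|(a.min(2)>138)).astype(np.uint8),3,np.ones((5,5)))
    V.append((c,roi,m&cv2.dilate(render(c,roi,SPAT,P),np.ones((25,25)))))
for l,v,fr in(("top",V[:1],(0,1,2)),("both",V,(0,1,2,3,4,5))):
    q,f=fitsil(v,SPAT,P,fr); pr("spatula "+l,q,f); print(np.round(q[4:],3))
E
```

```text
t 27.15 pos [ 298.5 -115.1  227.2] yaw 171.76 w 1.0 F [0.6 0.1 0.2] shift now-tool [-126.3  185.1  154.8] shift target-tool [-126.7  184.8  154.7] turn [ 0.0002  0.0001 -0.0025]
top panel in scale mm [-1.9  0.1 42. ] yaw -0.9 tilt [0. 0.] 1-IoU 0.01
side panel in scale mm [-2.2 -0.7 42. ] yaw -0.7 tilt [0. 0.] 1-IoU 0.013
both panel in scale mm [-2.  -0.1 42.5] yaw -0.7 tilt [-0.012  0.003] 1-IoU 0.011
spatula top [457.3  74.4  -7.9   0. ] 1-IoU 0.061
[0. 0.]
spatula both [457.2  75.   -9.3   2. ] 1-IoU 0.111
[0.021 0.051]
```

View pics/final.png

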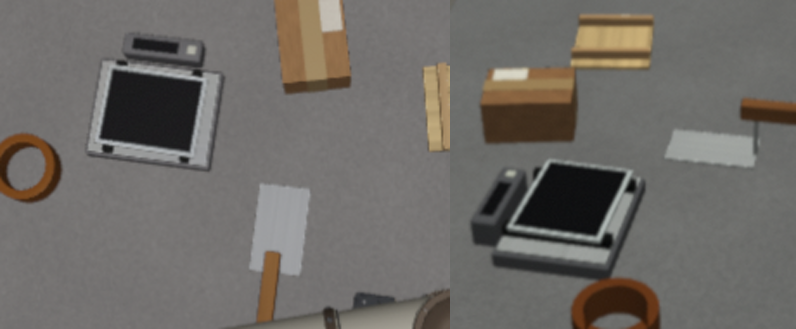

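The final picture shows the panel square across both ribs at (155,110) and the spatula standing flat on bare desk at (280,230). The gripper is clear, and the carton and tape roll are untouched. Handing in.

```bash
python3 -c "
from station import r
print(r.finish_job())"
```

```text
the job is handed in; nothing more can be done
None
```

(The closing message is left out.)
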